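Fit the washer timer's missing knob and hold it pressed

TASK

The washer timer has lost its knob: from the tray take the middle-sized of the three black pointer knobs, the only one that fits, turn it so that its nose points the way the flat of the timer's bare D-shaped shaft faces, and push it fully home on the shaft. Then press the knob down against the timer's spring as far as it goes and keep pressing: finish while still holding the knob pressed down. Leave everything else where it is.

Things in the scene. Friction and masses are not known exactly. Their poses are not given: they have to be found in the camera images.
- knob_mid_centre (a point): The one that fits, 35 g. Black pointer knob standing upright, hole down, on the tray floor, 54 mm long, 28 mm wide, 40 mm tall; from above one end is a narrow nose, the other blunt, with a thin white line on top towards the nose. Point on the axis of its hole, 20 mm above its underside, x to the nose, z up. Its parallel sides run from 16 mm behind to 14 mm ahead of the point, its nose is 30 mm ahead.
- knob_mid_hole (a point): mouth of the fitting knob's hole, on the hole's axis at its underside, 20 mm below its centre point; x to the nose, z up. The hole is open below only, 24 mm deep, D-shaped: 18 mm diameter with a flat 5 mm from the axis, on the nose side.
- knob_small_centre (a point): Too small for the shaft. Black pointer knob standing upright, hole down, on the tray floor, 42 mm long, 22 mm wide, 40 mm tall; from above one end is a narrow nose, the other blunt, with a thin white line on top towards the nose. Point on the axis of its hole, 20 mm above its underside, x to the nose, z up. 
- knob_large_centre (a point): Too large for the shaft. Black pointer knob standing upright, hole down, on the tray floor, 68 mm long, 35 mm wide, 40 mm tall; from above one end is a narrow nose, the other blunt, with a thin white line on top towards the nose. Point on the axis of its hole, 20 mm above its underside, x to the nose, z up. 
- shaft_tip (a point): centre of the top end of the bare upright aluminium D-shaft on the timer box: 16 mm diameter with a flat 4 mm from the axis; x points the way the flat faces, z up. Its last 4 mm taper. Fully home, the knob's centre point is 4 mm below this point. The shaft turns about its axis with stiff friction (0.08 N m).
- shaft_foot (a point): foot of the shaft, at the level of the box top, 42 mm below the unpressed tip; x as for the tip. A grey collar there (36 mm across, 6 mm high) turns with the shaft and has a small rib on the flat's side. A knob fully home has its underside 18 mm above this point, 10 mm when pressed to the stop.
- plunger (a joint): how far the shaft is pressed down, m: 0 as it stands, 0.008 at the stop. A spring resists with 4 N at first, 8 N at the stop, and lifts it again when let go.
- timer: white timer box fixed on the ledge, 130 mm (x) by 140 mm (y), 60 mm tall; origin at the centre of its underside.
- tray: shallow white tray fixed on the ledge, 150 mm (x) by 390 mm (y), rim 20 mm high, floor 5 mm thick; origin at the centre of its underside. The knobs and the spacer stand in it in a row along its y, 95 mm apart, in any order, the knobs' noses roughly along its x.
- spacer: black plastic ring lying in the tray, 42 mm across, 16 mm high; origin at the centre of its underside; leave alone.
- bottle: closed teal bottle, 68 mm across, 200 mm tall, origin under its centre; leave alone.
- bowl: white ceramic bowl, 120 mm across, 50 mm tall, origin under its centre; leave alone.
- cup: clear plastic measuring cup, 70 mm across, 70 mm tall, origin under its centre; leave alone.
- driver: stubby screwdriver, 110 mm long, lying on the ledge between tray, box and robot; origin under its length; leave alone.
Mind the look-alikes: they are no part of the job. Leave any green or purple look-alike of the timer alone.

How it is judged:
By the outcome, as a careful person would: the job done as asked, in the order asked, and still so for the second after the job is handed in, while the arm keeps its last pose, push and grip.
It also fails if it takes over 40 s, if anything falls off the work surface, if the arm or the gripper's body presses on something with over 40 N, if the wrist force passes 120 N, or if a joint passes its speed limit or range.

ROBOT

A 7-joint arm with a two-finger parallel gripper is mounted at the origin on the work surface. World frame = base frame: x ahead of the robot, y to its left, z up, the work surface at z = 0. Lengths are in m, angles in rad, forces in N, time in s.
With the tool pointing down it reaches from about 0.4 to 0.85 m from the base axis. Payload 10.4 kg.
Tool frame: the origin (TCP) lies between the finger pads; the fingertips stand 11 mm ahead of it and the grasp point (between the pads) lies 8 mm behind it; z points along the fingers, y is the direction in which the jaws open and shut (so a half turn about z gives the same grasp; the last joint's range is limited). The gripper opens to 87 mm and grips with 3 to 60 N. Pads are 19 mm wide; open, the fingers measure 117 mm over their backs; the gripper's body (75 mm by 190 mm) begins 51 mm behind the grasp point.
Start: joints at [-1.274, 0.332, -0.065, 1.46, 0.022, 1.35, -0.088], TCP at [0.196, 0.593, 0.234] pointing down, gripper open.
Joint ranges: [-2.6, 2.6], [-0.5, 2.12], [-1.47, 1.34], [0.16, 2.42], [-1.27, 4.41], [0.06, 2.06], [-2.6, 2.6]. Speed limits (rad/s): [2.22, 2.22, 2.79, 2.79, 3.14, 3.14, 3.14].

INTERFACE

Orientations are given as a unit quaternion [x, y, z, w].
In Python, from bench import r, eyes gives the robot as it stands.
- The arm moves only by the shell command python3 -m inch 'ROWS' [FORCE]. ROWS is a JSON object of lists of equal length, an entry for each row: "translation": the shift along the world's x, y, z scaled (see below), a list of three; "rot": the turn, a rotation vector about the world's x, y, z scaled (see below), a list of three; "jaw": the finger opening in mm, from 0 to 87. In form: {"translation": [[tx, ty, tz], ...], "rot": [[ax, ay, az], ...], "jaw": [jaw, ...]}. A call has 1 to 20 rows; each row is the pose to reach, as a shift and turn from the pose measured when the call began; what a row does not reach only later rows make up. The controller multiplies each number of a shift by 100 mm and each number of a turn by 60 degrees. A row lasts 1/10 s, in which the tool goes at most 50 mm and 8.59 degrees, less where a joint would pass 70% of its speed; a pose out of reach is approached as far as the arm can. A call with a number of a shift or a turn outside -1 to 1 is refused whole. A call with a gripper value outside its range is refused whole. The fingers move at their own pace and stop on an object; FORCE is the grip in N (left out, the last holds). Time passes only in rows, so rows that repeat a pose let the fingers close. It gives the time, the measured TCP pose, the force and the opening at its end, in the units of the state.
- r.read_state(): the state, without advancing time (a new reading comes with each control period).
- eyes.camera(name): name is "side" or "top" or "wrist"; returns the picture (420x560x3 uint8, blue, green, red); there is no depth.
- eyes.calibration(name): a dict with "fx", "fy", "cx", "cy" (pixels), "distortion" ([k1, k2, p1, p2, k3] as OpenCV has them; the pictures are not rectified), "R" (3x3) and "t" (3): a world point X has camera coordinates R X + t; the wrist camera has in their place "hand_eye" (4x4, takes a point from camera to tool coordinates, whose origin is the TCP and whose axes are the flange's). Camera axes: x right, y down, z forward; pixel columns grow to the right and rows downward; lengths in m; the calibration is good to about 2 mm. A picture is of the moment at which its call begins: read the wrist's pose just before it. calibration takes no time and is no camera call.
- r.close_job(): hands the job in, once; it reports no verdict.
The state is a dict: "time": time; "joint_positions": joint angles; "joint_vel": joint speeds; "joint_torque": joint torques, N m; "ee_pos": TCP position; "eef_rot": TCP orientation; "ft_force": force on the tool from outside, world axes, zero at the start; "torque": the same for the moment, N m; "width": finger opening in m.
Only numpy, scipy, OpenCV 4.12 (cv2) and the standard library are available. Lean on these libraries where they do the work, as an engineer would, in place of code of your own. Each camera call takes 0.05 s, during which the arm holds its last target. There are 200 camera calls.

## Working session

There is one attempt and no reset: what is moved stays moved. The work goes in short steps, Python scripts to look and compute and a shell command to move; the robot and the scene stay as the last step left them, time stands still between calls to the robot, and variables do not carry over. Pictures are saved under pics/ and viewed, about 8 in all and at most 12, crops included, and the job is handed in when it is done.

```bash
ls; mkdir -p pics
python3 - <<'E'
from bench import r,eyes
import cv2,json
s=r.read_state(); print({k:(v if isinstance(v,float) else [round(float(x),4) for x in v]) for k,v in s.items()})
for n in ("top","side","wrist"):
    cv2.imwrite(f"pics/{n}0.png",eyes.camera(n)); print(n,eyes.calibration(n))
E
```

```text
pics
{'time': 0.0, 'joint_positions': [-1.2736, 0.3329, -0.0647, 1.4609, 0.0216, 1.3499, -0.0885], 'joint_vel': [-0.0002, 0.0005, -0.0003, 0.0016, 0.0006, -0.0002, -0.0004], 'joint_torque': [0.0003, -62.3252, 0.0246, -38.9897, -0.0614, 0.0398, 0.0001], 'ee_pos': [0.1964, 0.593, 0.2328], 'eef_rot': [0.1592, 0.9872, -0.0007, -0.0001], 'ft_force': [0.0194, -0.264, -0.2781], 'torque': [-0.0076, 0.0183, 0.0068], 'width': 0.08704502100801688}
top {'fx': 424.09928891711036, 'fy': 424.09928891711036, 'cx': 273.06489095639216, 'cy': 199.84084359896707, 'distortion': array([0.01680204, 0.        , 0.        , 0.        , 0.        ]), 'R': array([[-2.42864503e-02, -9.99689251e-01, -5.61874648e-03],
       [-9.81426030e-01,  2.49118746e-02, -1.90216577e-01],
       [ 1.90297441e-01,  8.94698607e-04, -9.81726074e-01]]), 't': array([-0.07140164,  0.55926732,  1.02997835])}
side {'fx': 539.1292824453645, 'fy': 539.1292824453645, 'cx': 282.39445870765405, 'cy': 213.59812547184816, 'distortion': array([-0.02269234,  0.        ,  0.        ,  0.        ,  0.        ]), 'R': array([[-0.99353161, -0.11328584,  0.00782627],
       [-0.0684704 ,  0.54265993, -0.8371571 ],
       [ 0.09059104, -0.83227791, -0.54690652]]), 't': array([0.53155723, 0.16952951, 1.38058533])}
wrist {'fx': 365.3745782832566, 'fy': 365.3745782832566, 'cx': 282.6106932917423, 'cy': 212.1963447323217, 'distortion': array([-0.00541929,  0.        ,  0.        ,  0.        ,  0.        ]), 'hand_eye': array([[-3.20743530e-04, -9.66342270e-01, -2.57259624e-01,
         7.12860695e-02],
       [ 9.99999373e-01, -5.85874529e-04,  9.53946793e-04,
         2.06011759e-05],
       [-1.07256097e-03, -2.57259157e-01,  9.66341853e-01,
        -1.50198356e-01],
       [ 0.00000000e+00,  0.00000000e+00,  0.00000000e+00,
         1.00000000e+00]])}
```

View pics/top0.png

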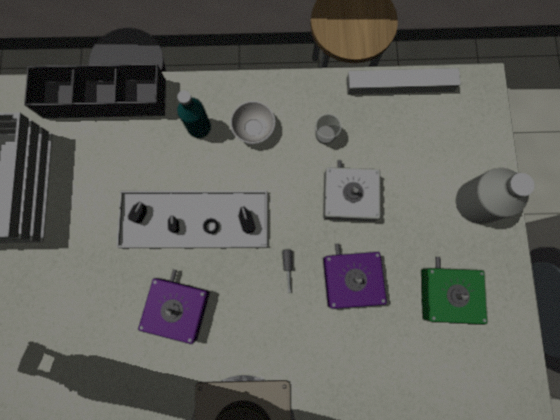

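View pics/side0.png

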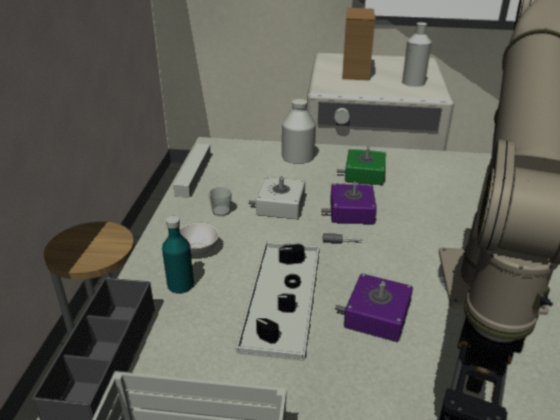

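The top view shows the white timer at about (353,193) and the tray row: a knob at (138,212), a small one at (174,225), the spacer at (211,226) and another knob at (248,219). I'll enlarge these and compute ground positions.

```bash
cat > h.py <<'E'
from bench import r,eyes
import cv2,numpy as np
from scipy.spatial.transform import Rotation as Ro
def cam(n,s=None):
    c=eyes.calibration(n)
    K=np.array([[c["fx"],0,c["cx"]],[0,c["fy"],c["cy"]],[0,0,1]]);d=np.array(c["distortion"])
    if n=="wrist":
        s=s or r.read_state(); H=np.eye(4);H[:3,:3]=Ro.from_quat(s["eef_rot"]).as_matrix();H[:3,3]=s["ee_pos"]
        W=np.linalg.inv(H@c["hand_eye"]); return K,d,W[:3,:3],W[:3,3]
    return K,d,np.array(c["R"]),np.array(c["t"])
def at(C,px,z):
    K,d,R,t=C
    u=cv2.undistortPoints(np.array(px,float).reshape(-1,1,2),K,d).reshape(-1,2)
    v=np.c_[u,np.ones(len(u))]@R; o=-R.T@t
    return o+v*((np.broadcast_to(z,len(u))-o[2])/v[:,2])[:,None]
def pix(C,X):
    K,d,R,t=C
    return cv2.projectPoints(np.array(X,float).reshape(-1,3),cv2.Rodrigues(R)[0],t,K,d)[0].reshape(-1,2)
E
python3 - <<'E'
from h import *
C=cam("top"); im=cv2.imread("pics/top0.png")
a=cv2.resize(im[185:255,115:275],None,fx=5,fy=5,interpolation=cv2.INTER_CUBIC)
b=cv2.resize(im[160:225,315:390],None,fx=3.6,fy=3.6,interpolation=cv2.INTER_CUBIC)
o=np.zeros((590,800,3),np.uint8); o[:350]=a; o[352:352+b.shape[0],:b.shape[1]]=b
g=im[185:255,115:275]; 
cv2.imwrite("pics/c1.png",cv2.convertScaleAbs(o,alpha=1.8))
print(at(C,[[138,212],[174,225],[211,226],[248,219]],0.045).round(3)); print(at(C,[[353,191]],0.1).round(3))
E
```

```text
[[ 0.536  0.261  0.045]
 [ 0.5    0.169  0.045]
 [ 0.495  0.074  0.045]
 [ 0.511 -0.02   0.045]]
[[ 0.565 -0.282  0.1  ]]
```

View pics/c1.png

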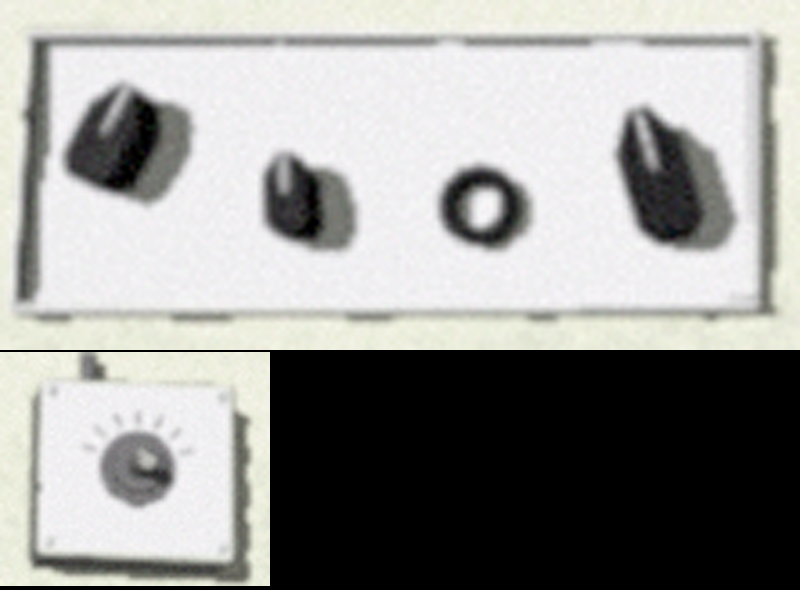

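The zoomed picture leaves left against right unclear: left is about 95–105 px long at 5x, right about 140, so left looks like the middle one. I'll move over the tray for a near look.

```bash
python3 -m inch '{"translation":[[0.25,-0.5,0.1],[0.5,-1,0.2],[0.5,-1,0.2]],"rot":[[0,0,0],[0,0,0],[0,0,0]],"jaw":[87,87,87]}' 20
python3 -m inch '{"translation":[[0.25,-0.5,0.1],[0.5,-1,0.2],[0.5,-1,0.2]],"rot":[[0,0,0],[0,0,0],[0,0,0]],"jaw":[87,87,87]}'
python3 -m inch '{"translation":[[0.25,-0.5,0.1],[0.5,-1,0.2],[0.5,-1,0.2]],"rot":[[0,0,0],[0,0,0],[0,0,0]],"jaw":[87,87,87]}'
python3 -m inch '{"translation":[[0.25,-0.5,0.1],[0.5,-1,0.2],[0.5,-1,0.2],[0.5,-1,0.2]],"rot":[[0,0,0],[0,0,0],[0,0,0],[0,0,0]],"jaw":[87,87,87,87]}'
python3 - <<'E'
from h import *
s=r.read_state();im=eyes.camera("wrist");cv2.imwrite("pics/w1.png",im)
np.save("w1.npy",np.r_[s["ee_pos"],s["eef_rot"]])
cv2.imwrite("pics/w1b.png",cv2.convertScaleAbs(cv2.resize(im,(784,588),interpolation=cv2.INTER_CUBIC),alpha=1.5))
E
```

```text
time: 0.45
ee_pos: [0.25, 0.4892, 0.2539]
eef_rot: [0.162, 0.987, -0.001, 0.001]
ft_force: [0.5, -0.1, -0.2]
width: 0.0871
time: 0.75
ee_pos: [0.3027, 0.3856, 0.2749]
eef_rot: [0.164, 0.986, -0.0, 0.001]
ft_force: [0.1, 0.9, -0.1]
width: 0.0872
time: 1.05
ee_pos: [0.355, 0.2816, 0.2959]
eef_rot: [0.167, 0.986, 0.0, 0.002]
ft_force: [0.1, 0.2, 0.2]
width: 0.087
time: 1.45
ee_pos: [0.4063, 0.1791, 0.3165]
eef_rot: [0.169, 0.986, 0.001, 0.002]
ft_force: [-0.6, 1.1, 0.2]
width: 0.0867
```

View pics/w1b.png

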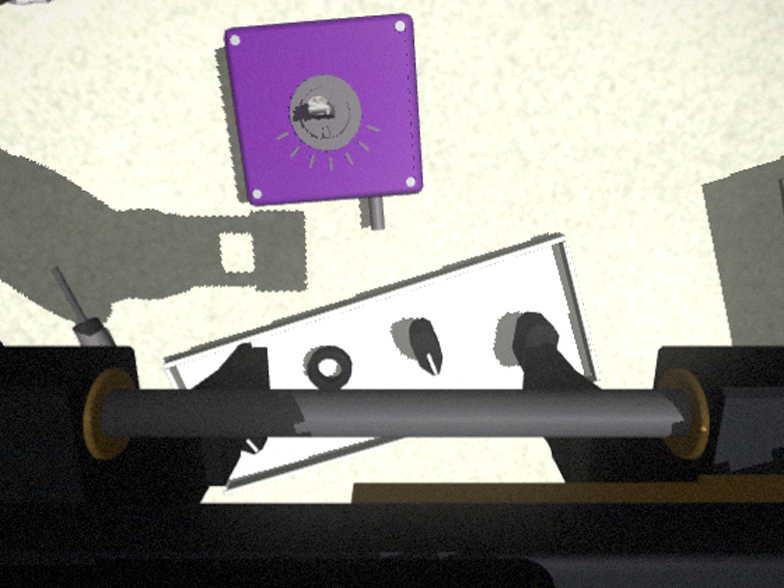

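The wrist picture shows image-up as world −x: the purple timer is at the top, the small knob at (428,345), the left knob at (535,335) partly hidden by a finger, and the right one hidden at (245,440). I'll move the tool farther out in x to clear the fingers.

```bash
python3 -m inch '{"translation":[[0.5,-0.2,0],[1,-0.4,0],[1,-0.4,0]],"rot":[[0,0,0.1],[0,0,0.2],[0,0,0.3]],"jaw":[87,87,87]}'
python3 -m inch '{"translation":[[0.5,0,0],[0.5,0,0]],"rot":[[0,0,0],[0,0,0]],"jaw":[87,87]}'
python3 - <<'E'
from h import *
s=r.read_state();im=eyes.camera("wrist");cv2.imwrite("pics/w2.png",im)
np.save("w2.npy",np.r_[s["ee_pos"],s["eef_rot"]])
cv2.imwrite("pics/w2b.png",cv2.convertScaleAbs(cv2.resize(im[:300],(800,429),interpolation=cv2.INTER_CUBIC),alpha=1.8))
E
```

```text
time: 1.8
ee_pos: [0.508, 0.1398, 0.3148]
eef_rot: [0.01, 1.0, -0.001, 0.002]
ft_force: [-1.4, 0.1, -0.2]
width: 0.087
time: 2.0
ee_pos: [0.5602, 0.1414, 0.3105]
eef_rot: [0.01, 1.0, -0.003, -0.001]
ft_force: [-0.7, 0.9, -0.2]
width: 0.0868
```

View pics/w2b.png

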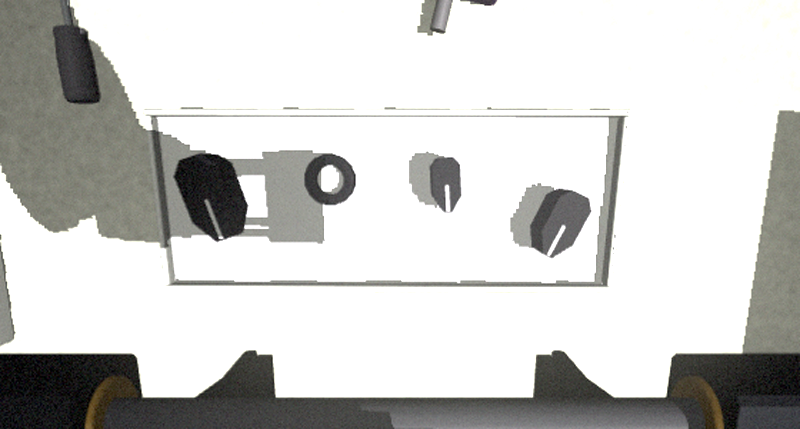

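The mid knob is clear at (560,222) in the 800-px picture, nose down-left, yaw about −27°. The large knob is at (210,195) and the small one at (447,183). I'll view the shaft next, then fit both.

```bash
python3 -m inch '{"translation":[[0.2,-0.5,0],[0.4,-1,0],[0.4,-1,0]],"rot":[[0,0,0],[0,0,0],[0,0,0]],"jaw":[87,87,87]}' 
python3 -m inch '{"translation":[[0.2,-0.5,0],[0.2,-1,0],[0.2,-1,0]],"rot":[[0,0,0],[0,0,0],[0,0,0]],"jaw":[87,87,87]}'
python3 -m inch '{"translation":[[0.05,-0.5,0],[0.05,-1,0],[0.05,-1,0]],"rot":[[0,0,0],[0,0,0],[0,0,0]],"jaw":[87,87,87]}'
python3 -m inch '{"translation":[[0.05,-0.5,-0.3],[0.05,-1,-0.6],[0.05,-1,-0.6],[0.05,-1,-0.6]],"rot":[[0,0,0],[0,0,0],[0,0,0],[0,0,0]],"jaw":[87,87,87,87]}' | grep pos
cat > fit.py <<'E'
from h import *
from scipy.optimize import minimize
def C(f):
    p=np.load(f+".npy");return cam("wrist",{"ee_pos":p[:3],"eef_rot":p[3:]})
im=cv2.imread("pics/w2.png").max(2); c=C("w2")
print("px above nose chk", pix(c,[.536,.261,.045]))
# floor/dark threshold: knob <70
m=np.zeros(im.shape,np.uint8); m[125:190,362:418]=(im[125:190,362:418]<60)
x0,y0=at(c,[[560*.7,220*.7]],.035)[0][:2]
print("init",x0,y0, np.unique(im[125:190,362:418]//10,return_counts=True))
def outl(p,hn,hb):
    x,y,a=p; P=np.array([[30,hn],[14,14],[-16,14],[-24,hb],[-24,-hb],[-16,-14],[14,-14],[30,-hn]])/1e3
    R=np.array([[np.cos(a),-np.sin(a)],[np.sin(a),np.cos(a)]]);Q=P@R.T+[x,y]
    return np.vstack([np.c_[Q,np.full(8,z)] for z in (.005,.045)])
S=8
M=cv2.resize(m[125:190,362:418],None,fx=S,fy=S,interpolation=cv2.INTER_LINEAR_EXACT)*1
M=(cv2.resize(m[125:190,362:418].astype(np.float32),None,fx=S,fy=S)>.5)
def cost(q):
    P=pix(c,outl(q[:3],q[3]*1e0,q[4]))
    P=((P-[362,125]+.5)*S-.5).astype(np.float32)
    h=cv2.convexHull(P); k=np.zeros(M.shape,np.uint8); cv2.fillConvexPoly(k,np.round(h*16).astype(np.int32),1,shift=4)
    return (M^(k>0)).sum()/M.sum()
best=min((minimize(cost,[x0,y0,a,3,9],method="Nelder-Mead",options=dict(initial_simplex=np.array([[x0,y0,a,3,9]]+[[x0+.006*(i==0),y0+.006*(i==1),a+.2*(i==2),3+2*(i==3),9+3*(i==4)] for i in range(5)]),maxiter=500)) for a in (-.3,-.5,-.7)),key=lambda r:r.fun)
print(best.x.round(4),np.degrees(best.x[2]),best.fun)
l=at(c,np.array([[564,227],[550,255]])*.7,.045);d=l[1]-l[0];print("line yaw",np.degrees(np.arctan2(d[1],d[0])),l.round(4))
E
python3 fit.py
python3 - <<'E'
from h import *
s=r.read_state();im=eyes.camera("wrist");cv2.imwrite("pics/w3.png",im)
np.save("w3.npy",np.r_[s["ee_pos"],s["eef_rot"]]);print(s["joint_positions"])
c=cam("wrist",s);p=pix(c,[.565,-.282,.102])[0];print(p)
u,v=np.clip(p.astype(int)-[100,75],0,[360,270])
print(u,v);cv2.imwrite("pics/w3b.png",cv2.resize(im[v:v+150,u:u+200],None,fx=4,fy=4,interpolation=cv2.INTER_CUBIC))
E
```

```text
time: 2.35
ee_pos: [0.5993, 0.0359, 0.3118]
eef_rot: [0.013, 1.0, -0.003, 0.0]
ft_force: [-0.1, -0.4, 0.8]
width: 0.0873
time: 2.65
ee_pos: [0.6183, -0.0698, 0.3123]
eef_rot: [0.017, 1.0, -0.004, 0.0]
ft_force: [0.3, 0.1, -0.3]
width: 0.0872
time: 2.95
ee_pos: [0.6214, -0.1759, 0.3127]
eef_rot: [0.021, 1.0, -0.005, 0.0]
ft_force: [-0.3, -0.2, 0.1]
width: 0.0871
ee_pos: [0.6245, -0.2777, 0.2505]
px above nose chk [[388.62020963 156.05135079]]
init 0.5348406579335222 0.26758975660345086 (array([ 3,  4,  5,  6,  7,  8,  9, 10, 11, 12, 13, 14, 15, 16, 17, 18],
      dtype=uint8), array([  52,  332,  725,  187,   24,  102,  466,   43,    8,   15,   28,
          1,   35,   47, 1388,  187]))
[ 0.5346  0.2683 -0.456   2.2893  4.1101] -26.128587784689103 0.25311117256637167
line yaw -24.063595445266724 [[0.5393 0.2682 0.045 ]
 [0.5616 0.2582 0.045 ]]
[-0.0769671   0.50935234  0.63864416  1.28898334 -0.28707803  1.43480857
  2.06273566]
[274.98508169 130.9541682 ]
174 55
```

View pics/w3b.png

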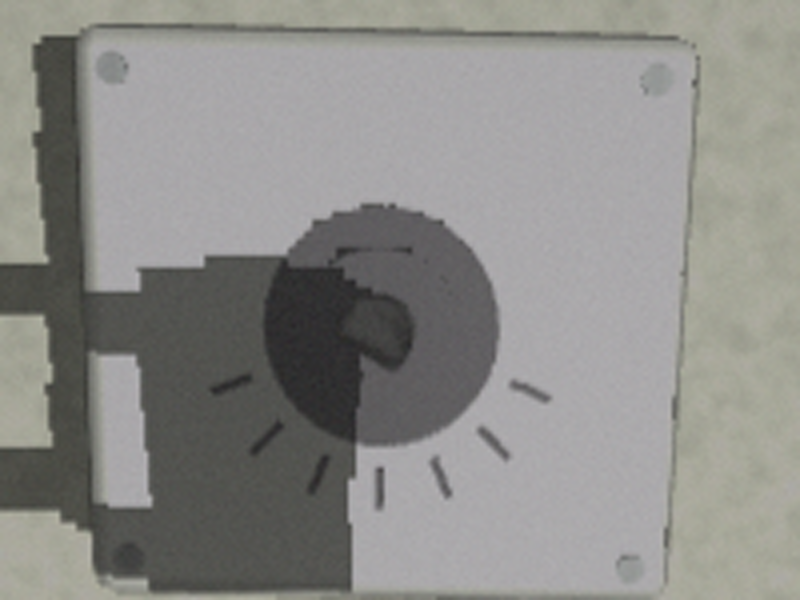

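The shaft tip is at about (377,330) in the crop, with its flat facing down-left (about yaw −36°). The gripper's shadow covers the flat side, so I'll shift to uncover it and refit the knob with a better threshold.

```bash
python3 -m inch '{"translation":[[0.1,-0.4,-0.2],[0.1,-0.8,-0.4],[0.1,-0.8,-0.4]],"rot":[[0,0,0],[0,0,0],[0,0,0]],"jaw":[87,87,87]}' | grep pos
sed -i 's/<60)/<76)/' fit.py; python3 fit.py
python3 - <<'E'
from h import *
s=r.read_state();im=eyes.camera("wrist");cv2.imwrite("pics/w4.png",im)
np.save("w4.npy",np.r_[s["ee_pos"],s["eef_rot"]])
c=cam("wrist",s);p=pix(c,[.565,-.282,.102])[0];print(p)
u,v=np.clip(p.astype(int)-[50,37],0,[460,345])
print(u,v);cv2.imwrite("pics/w4b.png",cv2.convertScaleAbs(cv2.resize(im[v:v+75,u:u+100],None,fx=8,fy=8,interpolation=cv2.INTER_CUBIC),alpha=1.2))
E
```

```text
ee_pos: [0.6335, -0.3584, 0.2092]
px above nose chk [[388.62225483 156.05098446]]
init 0.5348410151485102 0.2675874666286794 (array([ 3,  4,  5,  6,  7,  8,  9, 10, 11, 12, 13, 14, 15, 16, 17, 18],
      dtype=uint8), array([  52,  332,  725,  187,   24,  102,  466,   43,    8,   15,   28,
          1,   35,   47, 1388,  187]))
[ 0.5349  0.2684 -0.4676  2.7114  5.9491] -26.788995385253966 0.09384858044164038
line yaw -24.063508266885496 [[0.5393 0.2682 0.045 ]
 [0.5616 0.2582 0.045 ]]
[390.74789357 114.44257978]
340 77
```

View pics/w4b.png

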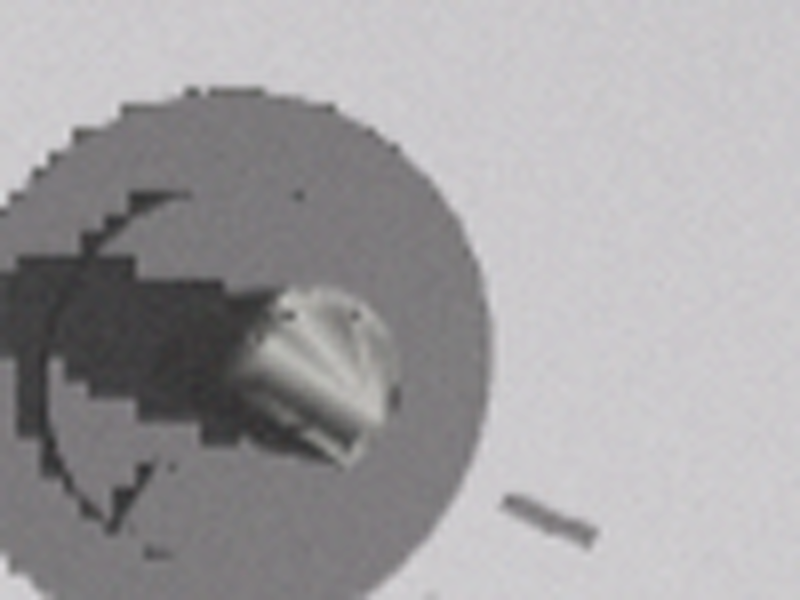

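The shaft tip is at about (315,372) in this crop, the flat's edge runs (240,385)–(350,460), and the collar rib is at (125,495). Both give yaw −34° to −36°. I'll compute the axis from both pictures and check where the obstacles are.

Run:
```python
from h import *
def C(f):
    p=np.load(f+".npy");return cam("wrist",{"ee_pos":p[:3],"eef_rot":p[3:]})
print("w3",at(C("w3"),[[174+374.5/4,55+330/4]],.098).round(4)," w4",at(C("w4"),[[340+310/8,77+375/8]],.098).round(4))
for f,o,k,pts in (("w3",(174,55),4,[(340,330),(395,370)]),("w4",(340,77),8,[(240,385),(350,460)])):
    l=at(C(f),np.array(o)+np.array(pts)/k,.098);d=l[1]-l[0];print("flat yaw",np.degrees(np.arctan2(d[1],d[0]))-90)
l=at(C("w4"),[[340+223/8,77+355/8],[340+125/8,77+495/8]],.066);d=l[1]-l[0];print("rib",np.degrees(np.arctan2(d[1],d[0])),l[0])
# box corner screws w3 -> centre
l=at(C("w3"),np.array([174,55])+np.array([[112,68],[658,79],[630,567],[128,557]])/4,.06);print("box",l.mean(0),l.round(3).tolist())
t=cam("top");print("bottle",at(t,[[203,130]],.03).round(3),at(t,[[184,98]],.2).round(3),"bowl",at(t,[[254,124]],.03).round(3),"cup",at(t,[[328,130]],.035).round(3))
a=cam("side");print("bottle side base",at(a,[[180,285]],.0).round(3),"shaft",at(a,[[281,179]],.1).round(3))
```

```text
w3 [[ 0.5701 -0.2884  0.098 ]]  w4 [[ 0.571 -0.289  0.098]]
flat yaw -38.441100835777085
flat yaw -35.28414024967988
rib -36.196205161197476 [ 0.56964832 -0.28968988  0.066     ]
box [ 0.57168295 -0.28870505  0.06      ] [[0.513, -0.345, 0.06], [0.521, -0.225, 0.06], [0.63, -0.233, 0.06], [0.623, -0.352, 0.06]]
bottle [[0.758 0.099 0.03 ]] [[0.774 0.114 0.2  ]] bowl [[ 0.772 -0.039  0.03 ]] cup [[ 0.748 -0.237  0.035]]
bottle side base [[ 0.781  0.117 -0.   ]] shaft [[ 0.571 -0.276  0.1  ]]
```

```bash
python3 -m inch '{"translation":[[0,0.5,0.1],[0,1,0.1],[0,1,0.1]],"rot":[[0,0,0],[0,0,0],[0,0,0]],"jaw":[87,87,87]}' |grep pos
python3 -m inch '{"translation":[[0,0.5,0],[0,1,0],[0,1,0]],"rot":[[0,0,0],[0,0,0],[0,0,0]],"jaw":[87,87,87]}' |grep pos
python3 -m inch '{"translation":[[-0.1,0.5,0],[-0.1,1,0],[-0.1,1,0]],"rot":[[0,0,0],[0,0,0],[0,0,0]],"jaw":[87,87,87]}' |grep pos
python3 -m inch '{"translation":[[-0.1,0.5,0],[-0.1,1,0],[-0.1,1,0]],"rot":[[0,0,0],[0,0,0],[0,0,0]],"jaw":[87,87,87]}' |grep pos
python3 -m inch '{"translation":[[-0.1,0.5,0],[-0.1,1,0],[-0.1,1,0]],"rot":[[0,0,0],[0,0,0],[0,0,0]],"jaw":[87,87,87]}' |grep pos
python3 -m inch '{"translation":[[0,0.5,0],[0,1,0],[0,1,0],[0,1,0]],"rot":[[0,0,0],[0,0,0],[0,0,0],[0,0,0]],"jaw":[87,87,87,87]}'
python3 - <<'E'
from h import *
s=r.read_state();im=eyes.camera("wrist");cv2.imwrite("pics/w5.png",im)
np.save("w5.npy",np.r_[s["ee_pos"],s["eef_rot"]]);print(s["joint_positions"][6])
g=im.max(2);c=cam("wrist",s);u,v=pix(c,[.535,.268,.025])[0].astype(int)-[55,55];v=max(v,0);print(u,v)
cv2.imwrite("pics/w5b.png",cv2.convertScaleAbs(cv2.resize(im[v:v+110,u:u+110],None,fx=5,fy=5,interpolation=cv2.INTER_CUBIC),alpha=1.8))
print(np.histogram(g[v:v+110,u:u+110],bins=range(0,260,10))[0])
E
```

```text
ee_pos: [0.639, -0.2434, 0.2224]
ee_pos: [0.6408, -0.1327, 0.2237]
ee_pos: [0.6311, -0.0223, 0.2249]
ee_pos: [0.6201, 0.0877, 0.2258]
ee_pos: [0.6081, 0.1972, 0.2265]
time: 5.65
ee_pos: [0.6066, 0.3012, 0.2267]
eef_rot: [-0.01, 1.0, 0.009, 0.002]
ft_force: [0.4, -1.3, 0.1]
width: 0.0869
1.2055793202501042
188 57
[   0    0   81  755  768   59  102   65 2339 1061  180   31   36   38
   18   30   98 5387 1052    0    0    0    0    0    0]
```

View pics/w5b.png

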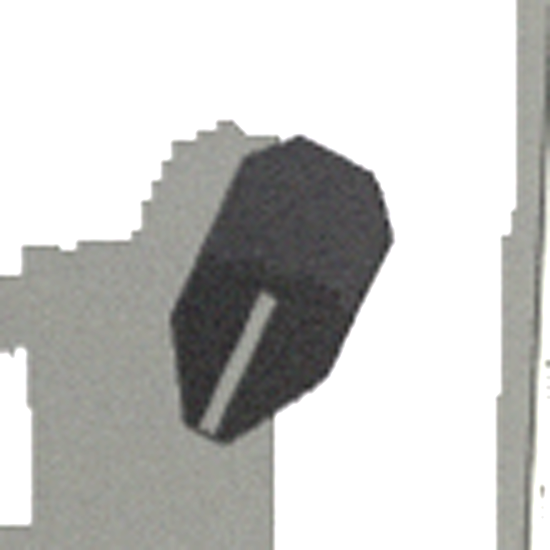

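The knob fills the crop from blunt end (300,140) to nose (215,440), with the line from (268,293) to (207,430). I'll fit its outline here.

```bash
cat > fit2.py <<'E'
from h import *
from scipy.optimize import minimize
p=np.load("w5.npy");c=cam("wrist",{"ee_pos":p[:3],"eef_rot":p[3:]})
U,V,S=188,57,8
g=cv2.imread("pics/w5.png").max(2)[V:V+110,U:U+110].astype(np.float32)
m=(cv2.resize(g,None,fx=S,fy=S)<66).astype(np.uint8)
cs=max(cv2.findContours(m,0,2)[0],key=cv2.contourArea);M=np.zeros_like(m);cv2.fillConvexPoly(M,cv2.convexHull(cs),1)
print("area ratio hull",M.sum()/m.sum())
def cost(q):
    x,y,a,hn,hb=q; P=np.array([[30,hn],[14,14],[-16,14],[-24,hb],[-24,-hb],[-16,-14],[14,-14],[30,-hn]])/1e3
    Q=P@np.array([[np.cos(a),np.sin(a)],[-np.sin(a),np.cos(a)]])+[x,y]
    X=np.vstack([np.c_[Q,np.full(8,z)] for z in (.005,.045)])
    h=cv2.convexHull(((pix(c,X)-[U,V]+.5)*S-.5).astype(np.float32))
    k=np.zeros_like(M);cv2.fillConvexPoly(k,np.round(h*16).astype(np.int32),1,shift=4)
    return (M!=k).sum()/M.sum()
q0=np.array([.535,.268,-.46,3,7])
b=minimize(cost,q0,method="Nelder-Mead",options=dict(initial_simplex=np.vstack([q0,q0+np.diag([.005,.005,.15,2,3])]),maxiter=600))
print(b.x.round(4),np.degrees(b.x[2]).round(2),b.fun)
l=at(c,np.array([U,V])+np.array([[268,293],[207,430]])/5,.045);d=l[1]-l[0];print("line",np.degrees(np.arctan2(d[1],d[0])),l.round(4))
s=r.read_state();e=np.array(s["ee_pos"]);R=Ro.from_quat(s["eef_rot"]).as_matrix();print(e,R.round(4).tolist())
E
python3 fit2.py
```

```text
area ratio hull 1.0686274509803921
[ 0.5353  0.2688 -0.4529  3.8292  6.8081] -25.95 0.013435983786551866
line -24.968001735202755 [[0.5375 0.268  0.045 ]
 [0.5614 0.2569 0.045 ]]
[0.60747118 0.29826047 0.226939  ] [[-0.9999, -0.0156, 0.0053], [-0.0155, 0.9997, 0.0174], [-0.0056, 0.0174, -0.9998]]
```

```bash
python3 -m inch '{"translation":[[-0.36,-0.15,-0.3],[-0.72,-0.295,-0.6],[-0.72,-0.295,-0.9],[-0.72,-0.295,-1],[-0.72,-0.295,-1]],"rot":[[-0.004,0.001,-0.12],[-0.008,0.002,-0.24],[-0.013,0.004,-0.36],[-0.017,0.005,-0.447],[-0.017,0.005,-0.447]],"jaw":[50,50,50,50,50]}' 30
cat > st.py <<'E'
from h import *
import sys
s=r.read_state();R=Ro.from_quat(s["eef_rot"]).as_matrix();z=R[:,2]
y=np.degrees(np.arctan2(-R[1,0],-R[0,0]))
print("t",round(s["time"],2),"pos",np.round(s["ee_pos"],4),"yaw",y.round(2),"tiltfix units",np.round(np.degrees([-z[1],z[0]])*-1/-60,4),"z",z.round(4),"F",np.round(s["ft_force"],1),"w",round(s["width"],4),"q7",round(s["joint_positions"][6],2))
if len(sys.argv)>1:
    T=np.array(sys.argv[1:4],float);print("shift",((T-s["ee_pos"])*10).round(3),"rotz",round((float(sys.argv[4])-y)/60,4))
E
python3 st.py .5353 .2688 .022 -25.9
```

```text
time: 6.2
ee_pos: [0.5348, 0.2668, 0.1261]
eef_rot: [0.226, 0.974, -0.002, 0.001]
ft_force: [0.2, 0.4, 0.2]
width: 0.0553
t 6.2 pos [0.5348 0.2668 0.1261] yaw -26.11 tiltfix units [0.004  0.0018] z [ 0.0019 -0.0042 -1.    ] F [0.2 0.4 0.2] w 0.0553 q7 0.73
shift [ 0.005  0.02  -1.041] rotz 0.0034
```

```bash
python3 -m inch '{"translation":[[0.005,0.02,-0.3],[0.005,0.02,-0.6],[0.005,0.02,-0.85],[0.005,0.02,-1],[0.005,0.02,-1],[0.005,0.02,-1]],"rot":[[0.004,0.002,0.003],[0.004,0.002,0.003],[0.004,0.002,0.003],[0.004,0.002,0.003],[0.004,0.002,0.003],[0.004,0.002,0.003]],"jaw":[50,50,50,50,50,50]}' 
python3 st.py .5353 .2688 .022 -25.9
```

```text
time: 6.8
ee_pos: [0.5363, 0.2687, 0.0275]
eef_rot: [0.224, 0.975, 0.0, 0.0]
ft_force: [0.5, -0.7, 0.1]
width: 0.0497
t 6.8 pos [0.5363 0.2687 0.0275] yaw -25.91 tiltfix units [-0.0007  0.0011] z [ 1.2e-03  7.0e-04 -1.0e+00] F [ 0.5 -0.7  0.1] w 0.0497 q7 0.79
shift [-0.01   0.001 -0.055] rotz 0.0002
```

```bash
python3 -m inch '{"translation":[[-0.01,0,-0.055],[-0.01,0,-0.055],[-0.01,0,-0.055],[-0.01,0,-0.055],[-0.01,0,-0.055],[-0.01,0,-0.055],[-0.01,0,-0.055],[-0.01,0,-0.055]],"rot":[[0,0,0],[0,0,0],[0,0,0],[0,0,0],[0,0,0],[0,0,0],[0,0,0],[0,0,0]],"jaw":[50,50,10,10,10,10,10,10]}' 50
python3 st.py .5353 .2688 .022 -25.9
```

```text
time: 7.6
ee_pos: [0.5353, 0.2687, 0.0221]
eef_rot: [0.224, 0.975, 0.001, 0.0]
ft_force: [-1.3, 0.4, 2.1]
width: 0.0281
t 7.6 pos [0.5353 0.2687 0.0221] yaw -25.91 tiltfix units [-0.0008  0.0011] z [ 1.2e-03  8.0e-04 -1.0e+00] F [-1.3  0.4  2.1] w 0.0281 q7 0.79
shift [-0.     0.001 -0.001] rotz 0.0001
```

The grip measures 28.1 mm, as it should. Lifting and carrying to the shaft.

```bash
python3 -m inch '{"translation":[[0,0,0.4],[0,0,0.8],[0,-0.3,1],[0,-0.7,1]],"rot":[[0,0,0],[0,0,0],[0,0,0],[0,0,0]],"jaw":[10,10,10,10]}' |grep -E "pos|width"
python3 -m inch '{"translation":[[0.1,-0.5,0.2],[0.1,-1,0.4],[0.1,-1,0.4]],"rot":[[0,0,0],[0,0,0],[0,0,0]],"jaw":[10,10,10]}' |grep pos
python3 -m inch '{"translation":[[0.1,-0.5,0],[0.1,-1,0],[0.1,-1,0]],"rot":[[0,0,-0.05],[0,0,-0.1],[0,0,-0.168]],"jaw":[10,10,10]}' |grep pos
python3 -m inch '{"translation":[[0.1,-0.5,0],[0.1,-1,0],[0.1,-1,0]],"rot":[[0,0,0],[0,0,0],[0,0,0]],"jaw":[10,10,10]}' |grep pos
python3 -m inch '{"translation":[[0.05,-0.5,0],[0.05,-1,0],[0.05,-1,0]],"rot":[[0,0,0],[0,0,0],[0,0,0]],"jaw":[10,10,10]}' |grep pos
python3 st.py .5705 -.2888 .135 -36
```

```text
ee_pos: [0.5368, 0.2005, 0.1252]
width: 0.0277
ee_pos: [0.5482, 0.0938, 0.1677]
ee_pos: [0.5579, -0.0133, 0.1681]
ee_pos: [0.5668, -0.1202, 0.1684]
ee_pos: [0.5699, -0.227, 0.1686]
t 9.2 pos [ 0.5699 -0.227   0.1686] yaw -37.74 tiltfix units [0.0066 0.0098] z [ 0.0102 -0.0069 -0.9999] F [-0.4  0.7  0. ] w 0.0274 q7 1.45
shift [ 0.006 -0.618 -0.336] rotz 0.029
```

```bash
python3 -m inch '{"translation":[[0.006,-0.3,0],[0.006,-0.6,-0.1],[0.006,-0.618,-0.2],[0.006,-0.618,-0.3],[0.006,-0.618,-0.336],[0.006,-0.618,-0.336]],"rot":[[0.007,0.01,0.029],[0.007,0.01,0.029],[0.007,0.01,0.029],[0.007,0.01,0.029],[0.007,0.01,0.029],[0.007,0.01,0.029]],"jaw":[10,10,10,10,10,10]}' |grep pos
python3 st.py .5705 -.2888 .135 -36
python3 - <<'E'
from h import *
a=eyes.camera("wrist");b=eyes.camera("side");t=eyes.camera("top")
cv2.imwrite("pics/w6.png",a)
p=pix(cam("side"),[.5705,-.2888,.12])[0].astype(int);q=pix(cam("top"),[.5705,-.2888,.12])[0].astype(int);print(p,q)
o=np.zeros((400,800,3),np.uint8)
o[:,:400]=cv2.resize(b[p[1]-40:p[1]+40,p[0]-40:p[0]+40],(400,400),interpolation=2)
o[:,400:]=cv2.resize(a[60:340,140:420],(400,400),interpolation=2)
cv2.imwrite("pics/c6.png",cv2.convertScaleAbs(o,alpha=1.6))
E
```

```text
ee_pos: [0.5708, -0.287, 0.1342]
t 9.8 pos [ 0.5708 -0.287   0.1342] yaw -35.89 tiltfix units [-0.0016 -0.0011] z [-0.0011  0.0017 -1.    ] F [ 0.6  1.  -0.4] w 0.0278 q7 1.61
shift [-0.003 -0.018  0.008] rotz -0.0018
[281 171] [357 187]
```

View pics/c6.png

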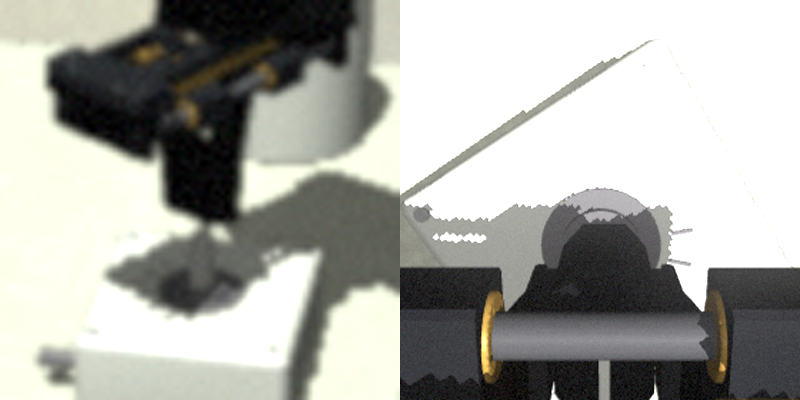

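The side view shows the knob right over the shaft. In the wrist view the knob (about x=603) is centred on the dial and its line is at 605. I'll correct 2 mm in y and descend gently.

```bash
python3 -m inch '{"translation":[[-0.003,-0.018,0],[-0.003,-0.018,-0.05],[-0.003,-0.018,-0.1],[-0.003,-0.018,-0.15],[-0.003,-0.018,-0.18],[-0.003,-0.018,-0.21],[-0.003,-0.018,-0.21]],"rot":[[-0.001,-0.001,-0.002],[-0.001,-0.001,-0.002],[-0.001,-0.001,-0.002],[-0.001,-0.001,-0.002],[-0.001,-0.001,-0.002],[-0.001,-0.001,-0.002],[-0.001,-0.001,-0.002]],"jaw":[10,10,10,10,10,10,10]}' |grep pos
python3 st.py .5705 -.2888 .0951 -36
```

```text
ee_pos: [0.5707, -0.2897, 0.114]
t 10.65 pos [ 0.5707 -0.2897  0.114 ] yaw -36.05 tiltfix units [0.0002 0.0012] z [ 1.2e-03 -2.0e-04 -1.0e+00] F [ 0.7  0.6 -0.7] w 0.0274 q7 1.62
shift [-0.002  0.009 -0.189] rotz 0.0009
```

```bash
python3 -m inch '{"translation":[[0,0.009,-0.03],[0,0.009,-0.06],[0,0.009,-0.09],[0,0.009,-0.12],[0,0.009,-0.14],[0,0.009,-0.14]],"rot":[[0,0,0],[0,0,0],[0,0,0],[0,0,0],[0,0,0],[0,0,0]],"jaw":[10,10,10,10,10,10]}' 60|grep pos
python3 st.py .5705 -.2888 .0951 -36
```

```text
ee_pos: [0.5708, -0.2889, 0.0998]
t 11.25 pos [ 0.5708 -0.2889  0.0998] yaw -36.05 tiltfix units [0.0005 0.0013] z [ 1.4e-03 -5.0e-04 -1.0e+00] F [ 2.4 -1.6 -2.2] w 0.0276 q7 1.62
shift [-0.003  0.001 -0.047] rotz 0.0008
```

```bash
python3 -m inch '{"translation":[[0,0,-0.02],[0,0,-0.04],[0,0,-0.05],[0,0,-0.05]],"rot":[[0,0,0],[0,0,0],[0,0,0],[0,0,0]],"jaw":[10,10,10,10]}'|grep pos
python3 st.py
python3 -m inch '{"translation":[[0,0,-0.02],[0,0,-0.04],[0,0,-0.04]],"rot":[[0,0,0],[0,0,0],[0,0,0]],"jaw":[10,10,10]}'|grep pos
python3 st.py .5705 -.2888 .0871 -36
```

```text
ee_pos: [0.571, -0.289, 0.0949]
t 11.65 pos [ 0.571  -0.289   0.0949] yaw -36.05 tiltfix units [0.0006 0.0017] z [ 1.7e-03 -6.0e-04 -1.0e+00] F [ 1.4 -0.2  3.2] w 0.0277 q7 1.63
ee_pos: [0.571, -0.289, 0.0909]
t 11.95 pos [ 0.571  -0.289   0.0909] yaw -36.05 tiltfix units [0.0006 0.0018] z [ 1.8e-03 -7.0e-04 -1.0e+00] F [ 0.9 -0.3  6.1] w 0.0277 q7 1.63
shift [-0.005  0.002 -0.038] rotz 0.0009
```

The force follows the spring (about 4 N at home, 6 N half-way). Pressing on to the stop.

```bash
python3 -m inch '{"translation":[[0,0,-0.02],[0,0,-0.04],[0,0,-0.04]],"rot":[[0,0,0],[0,0,0],[0,0,0]],"jaw":[10,10,10]}'|grep -E "pos|force"
python3 -m inch '{"translation":[[0,0,-0.01],[0,0,-0.01],[0,0,-0.01]],"rot":[[0,0,0],[0,0,0],[0,0,0]],"jaw":[10,10,10]}'|grep -E "pos|force"
python3 st.py
```

```text
ee_pos: [0.5711, -0.2891, 0.0871]
ft_force: [-1.0, 0.9, 7.6]
ee_pos: [0.5712, -0.2892, 0.0869]
ft_force: [-1.4, 1.3, 11.3]
t 12.55 pos [ 0.5712 -0.2892  0.0869] yaw -36.06 tiltfix units [0.0003 0.0025] z [ 2.6e-03 -3.0e-04 -1.0e+00] F [-1.4  1.3 11.3] w 0.0276 q7 1.63
```

```bash
python3 -m inch '{"translation":[[0,0,-0.01],[0,0,-0.025],[0,0,-0.025],[0,0,-0.025],[0,0,-0.025]],"rot":[[0,0,0],[0,0,0],[0,0,0],[0,0,0],[0,0,0]],"jaw":[10,10,10,10,10]}'|grep -E "pos|force"
python3 st.py
python3 - <<'E'
from h import *
a=eyes.camera("wrist");b=eyes.camera("side");t=eyes.camera("top")
p=[281,171]
o=np.zeros((400,800,3),np.uint8)
o[:,:400]=cv2.resize(b[p[1]-40:p[1]+40,p[0]-40:p[0]+40],(400,400),interpolation=2)
o[:,400:]=cv2.resize(a[60:340,140:420],(400,400),interpolation=2)
cv2.imwrite("pics/c7.png",cv2.convertScaleAbs(o,alpha=1.6))
E
python3 st.py
```

```text
ee_pos: [0.5715, -0.2894, 0.0866]
ft_force: [-5.7, 4.0, 24.0]
t 13.05 pos [ 0.5715 -0.2894  0.0866] yaw -36.07 tiltfix units [-0.0002  0.0039] z [ 4.e-03  3.e-04 -1.e+00] F [-5.7  4.  24. ] w 0.0275 q7 1.63
t 13.2 pos [ 0.5715 -0.2894  0.0866] yaw -36.07 tiltfix units [-0.0002  0.0039] z [ 4.1e-03  2.0e-04 -1.0e+00] F [-5.8  4.9 23.9] w 0.0276 q7 1.63
```

View pics/c7.png

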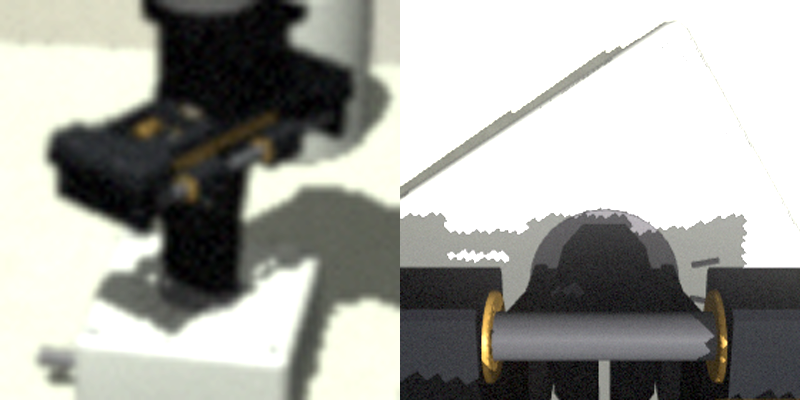

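The knob sits low over the collar with its line still centred at x≈605. The force holds at 24 N against a hard stop. Handing in.

```bash
python3 -c "
from bench import r
print(r.close_job()); s=r.read_state(); print(s['time'],s['ee_pos'],s['ft_force'],s['width'])"
```

```text
the job is handed in; nothing more can be done
None
the job is handed in; nothing more can be done
```

I put the middle-sized knob fully home on the timer's shaft, nose along the flat. I handed the job in at about 13.2 s, still gripping the knob and pressing it down at the stop.

- **Right knob:** the outline fit matched the middle knob's size to 1.3 %, and the gripper closed at 28 mm, which is its width.
- **Direction:** the flat reads between −35° and −38° in two pictures, and the collar's rib reads −36°. The gripper, and so the knob's nose, ended at −36°.
- **Fully home and pressed:** the knob met the spring at the expected height with 3.2 N (4 N given). The force rose to 7.6 N over 8 mm (8 N given), then stiffened sharply at the stop. The final push was a steady 24 N, with about 7 N sideways.
- **Not checked:** I took no final picture of the whole scene, but the tool went near nothing else and nothing looked disturbed in the close-up views. After hand-in I could not read the state, so the last figures are from just before it.

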